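# Pack the stacking palette into its carrying tray

### The job

Pack up the porcelain stacking palette in the empty round recess of the wooden carrying tray, with the dark colours below the light ones: the blue dish goes in the recess, then the green, the red and the yellow dish, each nested on the one before, and the lid closes the top. Build it there one piece at a time from the bottom up, set each piece down gently so that it sits level with its foot fully home, and leave the small paint jars standing where they are.

Things in the scene. Friction and masses are not known exactly. Their poses are not given: they have to be found in the camera images.
- dish_blue: Round white porcelain dish, blue dry colour pan inside, blue band outside; loose, 90 g. 64 mm diameter, 28 mm high: straight side (grasp it) 6 to 28 mm up, rim 4.5 mm thick, mouth 55 mm. Tapered foot below, 6 mm high, 40 (bottom) to 50 mm wide, fits the mouth of the dish beneath: nested, it stands 22 mm above that one. Origin: underside centre, z up.
- dish_green: Round white porcelain dish, green dry colour pan inside, green band outside; loose, 90 g. 64 mm diameter, 28 mm high: straight side (grasp it) 6 to 28 mm up, rim 4.5 mm thick, mouth 55 mm. Tapered foot below, 6 mm high, 40 (bottom) to 50 mm wide, fits the mouth of the dish beneath: nested, it stands 22 mm above that one. Origin: underside centre, z up.
- dish_red: Round white porcelain dish, red dry colour pan inside, red band outside; loose, 90 g. 64 mm diameter, 28 mm high: straight side (grasp it) 6 to 28 mm up, rim 4.5 mm thick, mouth 55 mm. Tapered foot below, 6 mm high, 40 (bottom) to 50 mm wide, fits the mouth of the dish beneath: nested, it stands 22 mm above that one. Origin: underside centre, z up.
- dish_yellow: Round white porcelain dish, yellow dry colour pan inside, yellow band outside; loose, 90 g. 64 mm diameter, 28 mm high: straight side (grasp it) 6 to 28 mm up, rim 4.5 mm thick, mouth 55 mm. Tapered foot below, 6 mm high, 40 (bottom) to 50 mm wide, fits the mouth of the dish beneath: nested, it stands 22 mm above that one. Origin: underside centre, z up.
- lid: White porcelain lid: round disc, thin blue edge, upright knob; loose, 70 g. Disc 64 mm diameter, 6 to 12 mm up (13.5 mm at the knob). Knob 22 mm diameter, top 34 mm up; grasp it 17 to 33 mm up. Below, the same tapered foot as the dishes (6 mm high, 40 to 50 mm wide); on a dish it stands 22 mm above it. Origin: underside centre, z up.
- tray_spot (a point): Target: floor centre of the dark, brass-ringed recess (55 mm wide, 5 mm deep, floor 7 mm above the table) in the fixed wooden tray (260 x 170 mm, floor 12, edge 18 mm high), left or right of the dishes. z up; x runs along the tray. On the -x side, 135 mm away, a white rinsing pot is fixed in the tray (72 mm diameter, top at 74 mm). Tray edges are 85 mm away in y, 65 mm in +x.
- jar_orange: Bystander: small round orange poster-colour jar with orange cap, 35 mm diameter, 48 mm tall, loose, standing among the dishes. Origin: centre of its underside, z up. To be left where it stands.
- jar_purple: Bystander: small round purple poster-colour jar with purple cap, 35 mm diameter, 48 mm tall, loose, standing among the dishes. Origin: centre of its underside, z up. To be left where it stands.
- jar_black: Bystander: small round black poster-colour jar with black cap, 35 mm diameter, 48 mm tall, loose, standing among the dishes. Origin: centre of its underside, z up. To be left where it stands.
- mask: Bystander: half-painted white, red, green and blue face mask on a plywood board (240 x 170 mm, x along its length), fixed, 70 mm high at the nose, on the other side of the dishes from the tray. Origin: centre of the board's underside, z up.
Mind the look-alikes: they are no part of the job. There is more than one size of the dish_green; the job needs the middle-sized.

How it is judged (in metres and radians):
On the way, in this order (a step that is already met when the one before it is completed fails the run):
1. blue dish in the tray's recess (horizontal distance between dish_blue and tray_spot below 0.008 m and z of dish_blue in the frame of tray_spot between -0.003 and 0.003 m and angle between dish_blue's own z axis and vertical below 0.07 rad), for 0.2 s.
2. green dish nested on the blue one (horizontal distance between dish_green and dish_blue below 0.007 m and z of dish_green in the frame of dish_blue between 0.0195 and 0.0245 m and angle between dish_green's own z axis and vertical below 0.07 rad), for 0.2 s.
3. red dish nested on the green one (horizontal distance between dish_red and dish_green below 0.007 m and z of dish_red in the frame of dish_green between 0.0195 and 0.0245 m and angle between dish_red's own z axis and vertical below 0.07 rad), for 0.2 s.
4. yellow dish nested on the red one (horizontal distance between dish_yellow and dish_red below 0.007 m and z of dish_yellow in the frame of dish_red between 0.0195 and 0.0245 m and angle between dish_yellow's own z axis and vertical below 0.07 rad), for 0.2 s.
5. lid seated on the yellow dish (horizontal distance between lid and dish_yellow below 0.007 m and z of lid in the frame of dish_yellow between 0.0195 and 0.0245 m and angle between lid's own z axis and vertical below 0.07 rad), for 0.2 s.
At the end, for the whole second after the job is handed in: Blue dish in the recess, foot down (3 mm), within 8 mm of its centre; green on blue, red on green, yellow on red, lid on yellow: each within 7 mm of the axis of the piece below and 19.5 to 24.5 mm above it; all tilted under 4 degrees, released and at rest (all of step 1 and all of step 2 and all of step 3 and all of step 4 and all of step 5 and linear speed of each of dish_blue, dish_green, dish_red, dish_yellow, lid below 0.02 m/s); the robot touches nothing.
It fails at once if a dish or the lid was dropped (let fall from more than about 15 mm) or knocked flying ((linear speed of dish_blue above 0.55 m/s and contact force between the fingers and dish_blue below 0.05 N) or (linear speed of dish_green above 0.55 m/s and contact force between the fingers and dish_green below 0.05 N) or (linear speed of dish_red above 0.55 m/s and contact force between the fingers and dish_red below 0.05 N) or (linear speed of dish_yellow above 0.55 m/s and contact force between the fingers and dish_yellow below 0.05 N) or (linear speed of lid above 0.55 m/s and contact force between the fingers and lid below 0.05 N)).
It fails at once if a paint jar was shifted by more than 30 mm or tipped (distance of any of jar_orange, jar_purple, jar_black from where it was at the start of the episode above 0.03 m or angle between any of jar_orange, jar_purple, jar_black's own z axis and vertical above 0.35 rad).
It also fails if it takes over 109 s, if anything falls off the work surface, if the arm or the gripper's body presses on something with over 40 N, if the wrist force passes 120 N, or if a joint passes its speed limit or range.

### The arm

A 6-joint arm with a two-finger parallel gripper is mounted at the origin on the work surface. World frame = base frame: x ahead of the robot, y to its left, z up, the work surface at z = 0. Lengths are in mm, angles in rad, forces in N, time in s.
With the tool pointing down it reaches from about 400 to 925 mm from the base axis. Payload 12.5 kg.
Tool frame: the origin (TCP) lies at the very end of the fingers, on their centre line; the grasp point (between the pads) lies 19 mm behind it (env.tcp_to_grasp is the distance from the TCP to the grasp point, in mm); z points along the fingers, x is the direction in which the jaws open and shut, and the axes are right-handed (so a half turn about z gives the same grasp; the last joint's range is limited). The gripper opens to 95 mm and grips with 3 to 60 N. Pads are 20 mm wide; open, the fingers measure 119 mm over their backs; the gripper's body (75 mm by 180 mm) begins 59 mm behind the grasp point.
Start: joints at [-0.106, 0.491, 1.559, -0, 1.092, -0.106], TCP at [625.02, 0.021, 189.861] pointing down, gripper open.
Joint ranges: [-3.1, 3.1], [-0.84, 2.19], [0.05, 2.79], [-1.13, 4.28], [0.06, 2.93], [-2.69, 2.69]. Speed limits (rad/s): [2.22, 2.22, 2.79, 3.14, 3.14, 3.14].

### API

Orientations are given as [roll, pitch, yaw] about the fixed x, y, z axes, in that order (R = Rz(yaw) Ry(pitch) Rx(roll)).
In Python, from cell import env, vision, job gives the robot as it stands.
- The arm moves only by the shell command python3 -m pendant 'ROWS' [OPENING]. ROWS is JSON, a list of rows, each a list of 4 numbers: the shift along the tool's x, y, z in mm, then the turn about the tool's z in degrees. In form: [[tx, ty, tz, turn], ...]. A call has 1 to 8 rows; each row is the pose to reach, as a shift and turn from the pose measured when the call began, along the tool's axes at that moment; what a row does not reach only later rows make up. A row lasts 1/8 s, in which the tool goes at most 62.5 mm and 10.7 degrees, less where a joint would pass 70% of its speed; a pose out of reach is approached as far as the arm can. A call with a gripper value outside its range is refused whole. OPENING is the closure, from 0 (fully open) to 1 (shut), set as the call begins (- or left out, the last holds). The fingers move at their own pace and stop on an object; the grip force is fixed at half the most. Time passes only in rows, so rows that repeat a pose let the fingers close. It gives the time, the measured TCP pose, the force and the opening at its end, in the units of the state.
- env.state(): the state, without advancing time (a new reading comes with each control period).
- vision.read_camera(name): name is "scene" or "side" or "wrist"; returns a dict with "pixels" (400x640x3 uint8, red, green, blue), "intrinsics" (3x3 intrinsics, pixels), "R" (3x3) and "t" (3): a world point X has camera coordinates R X + t; the wrist camera has in their place "tool_from_camera" (4x4, takes a point from camera to tool coordinates, whose origin is the TCP and whose axes are the tool frame's). Camera axes: x right, y down, z forward; pixel columns grow to the right and rows downward; lengths in mm; the calibration is good to about 2 mm. A picture is of the moment at which its call begins: read the wrist's pose just before it. There is no depth.
- job.job_done(): hands the job in, once; it reports no verdict.
Trained networks look in a picture, given as the dict that the camera call returned (one of the last four; its "shot" number tells which), for a name from the list of things; names that differ only in an ending like _2 or _b are one class to them, and where a whole thing is asked for, a point or a joint stands for the part that bears it (a point fixed in the world has none). Each returns a list of dicts, best first, with "confidence" (0 to 1); they miss things now and then, are a little off and sometimes report something else, mostly with a low value. They report only what shows in the picture. A call takes as long as a camera call. They do not tell look-alikes from the thing itself.
- vision.find_in(picture, query): "at" ([x, y, z] in mm, in the coordinates of the camera as it stood for that picture, good to about 4 mm: the middle of the surface that is visible of it).
- vision.regions_of(picture, query): "pixels" (400x640 bool, what is visible of it).
The state is a dict: "t": time; "joints": joint angles; "qvel": joint speeds; "tau": joint torques, N m; "eef_pos": TCP position; "tcp_rot": TCP orientation; "ft_force": force on the tool from outside, world axes, zero at the start; "moment": the same for the moment, N m; "opening": opening from 0.0 (shut) to 1.0 (fully open).
Only numpy, scipy, OpenCV 4.12 (cv2) and the standard library are available. Lean on these libraries where they do the work, as an engineer would, in place of code of your own. Each camera call takes 0.05 s, during which the arm holds its last target.

## Working session

There is one attempt and no reset: what is moved stays moved. The work goes in short steps, Python scripts to look and compute and a shell command to move; the robot and the scene stay as the last step left them, time stands still between calls to the robot, and variables do not carry over. Pictures are saved under pics/ and viewed, and the job is handed in when it is done.

```bash
ls; mkdir -p pics; cat > h.py <<'E'
import numpy as np, cv2
from cell import env, vision, job
def rot(rpy):
    from scipy.spatial.transform import Rotation as R
    return R.from_euler('xyz',rpy).as_matrix()
def cam(name):
    s=env.state(); p=vision.read_camera(name)
    if name=='wrist':
        T=np.array(p['tool_from_camera']); W=np.eye(4); W[:3,:3]=rot(s['tcp_rot']); W[:3,3]=s['eef_pos']
        M=W@T
    else:
        M=np.eye(4); R=np.array(p['R']); M[:3,:3]=R.T; M[:3,3]=-R.T@np.array(p['t'])
    p['M']=M; return p
def save(p,n): cv2.imwrite('pics/'+n+'.png',cv2.cvtColor(p['pixels'],cv2.COLOR_RGB2BGR))
def tow(p,c): return p['M'][:3,:3]@np.array(c)+p['M'][:3,3]
def pix(p,X):
    c=p['M'][:3,:3].T@(np.array(X)-p['M'][:3,3]); u=np.array(p['intrinsics'])@c; return u[:2]/u[2]
def ray(p,u,v,z):
    d=p['M'][:3,:3]@np.linalg.inv(np.array(p['intrinsics']))@np.array([u,v,1.]); o=p['M'][:3,3]
    return o+d*(z-o[2])/d[2]
E
cat > a.py <<'E'
from h import *
s=env.state(); print(s)
for n in ['scene','side','wrist']:
    p=cam(n); save(p,n+'0'); print(n,p['M'].round(2).tolist(),np.array(p['intrinsics']).tolist())
    for q in ['dish_blue','dish_green','dish_red','dish_yellow','lid','tray_spot','jar_orange','jar_purple','jar_black','mask']:
        try:
            for d in vision.find_in(p,q): print(' ',q,round(d['confidence'],2),tow(p,d['at']).round(0),pix(p,tow(p,d['at'])).round(0))
        except Exception as e: print(q,e)
E
python3 a.py
```

```text
pics
{'t': 0.0, 'joints': array([-1.05593629e-01,  4.91587204e-01,  1.55945980e+00, -1.77453419e-05,
        1.09172783e+00, -1.05611588e-01]), 'qvel': array([ 0.00120422,  0.00214993, -0.0013099 , -0.00112421,  0.0002578 ,
       -0.00031593]), 'tau': array([-9.52334158e-04, -6.12640929e+01, -2.58175153e+01,  6.92750537e-02,
        4.83079045e-02, -1.38641695e-05]), 'eef_pos': array([6.24714113e+02, 5.23077226e-02, 1.89241037e+02]), 'tcp_rot': array([-3.14148368e+00,  1.17725665e-03,  2.62123119e-05]), 'ft_force': array([-0.16083278, -0.39669831,  0.13577605]), 'moment': array([-0.00352372,  0.04463935,  0.03442238]), 'opening': 1.000134515026542}
scene [[-0.74, 0.45, -0.5, 1147.49], [0.67, 0.52, -0.53, 631.47], [0.02, -0.73, -0.69, 851.87], [0.0, 0.0, 0.0, 1.0]] [[433.0815808113642, 0.0, 319.163525901747], [0.0, 433.0815808113642, 201.17424911691057], [0.0, 0.0, 1.0]]
  dish_blue 0.65 [553.  10.  18.] [323. 208.]
  dish_green 0.8 [ 669. -323.   17.] [221. 167.]
  dish_green 0.67 [ 685. -115.   18.] [257. 206.]
  dish_green 0.46 [ 635. -213.    9.] [252. 183.]
  dish_red 0.62 [436.
[... 1410 characters left out ...]
.96, -0.29, 83.02], [0.0, 0.29, -0.96, 384.29], [0.0, 0.0, 0.0, 1.0]] [[298.18012118427094, 0.0, 317.54415967729705], [0.0, 298.18012118427094, 204.7171885131086], [0.0, 0.0, 1.0]]
  dish_blue 0.93 [552.   8.  17.] [259. 176.]
  dish_green 0.82 [ 683. -116.   21.] [360. 267.]
  dish_green 0.59 [ 630. -219.   17.] [320. 328.]
  dish_red 0.17 [ 447. -118.   34.] [182. 273.]
  dish_yellow 0.56 [682.   7.  20.] [363. 178.]
  lid 0.87 [ 551. -111.   18.] [263. 262.]
  tray_spot 0.42 [ 552. -111.   14.] [264. 262.]
  jar_orange 0.74 [573. 131.  44.] [267.  66.]
  jar_purple 0.7 [677. 132.  47.] [367.  65.]
  jar_black 0.65 [ 446. -119.   30.] [183. 273.]
  mask 0.63 [ 516. -253.   13.] [246. 345.]
```

View pics/scene0.png

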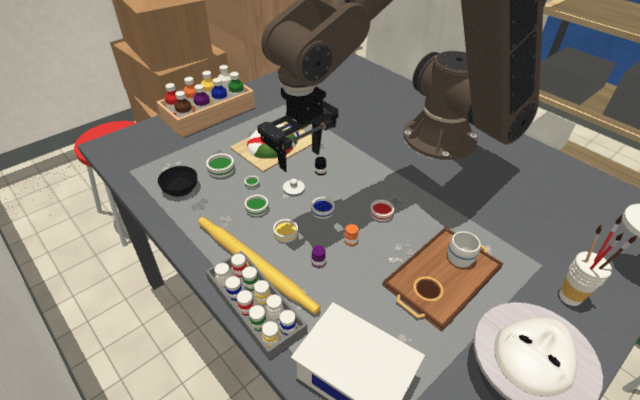

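View pics/side0.png

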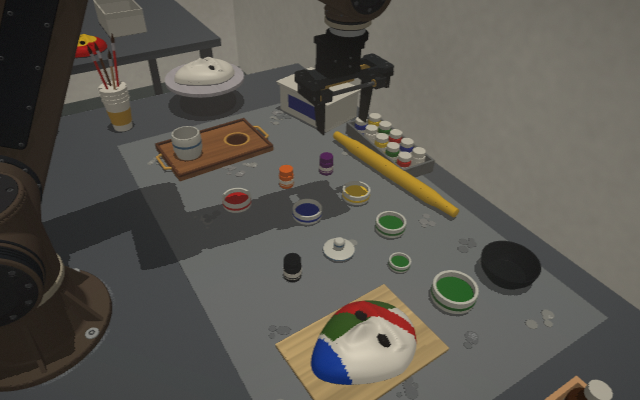

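View pics/wrist0.png

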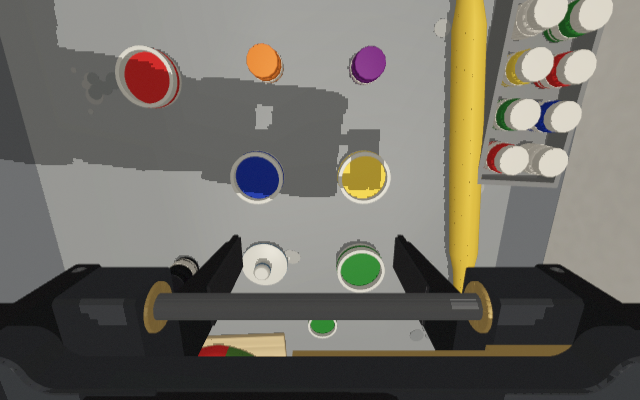

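The wrist view shows blue (257,177), yellow (363,177), lid (264,264) and red (148,77). There are three green dishes. The middle-sized one is at wrist (360,268), the small one at (322,327), and the large one shows only in scene and side. The recess is at scene (429,290) and side (237,139). Next I'll refine the positions with silhouettes.

```bash
cat > loc.py <<'E'
from h import *
from scipy.optimize import least_squares
def hull(p,x,y,z0,prof):
    a=np.linspace(0,2*np.pi,60,endpoint=False)
    pts=[pix(p,[x+r*np.cos(t),y+r*np.sin(t),z0+h]) for r,h in prof for t in a]
    return cv2.convexHull(np.array(pts,np.float32))
DISH=[(20,0),(32,6),(32,28)]; LID=[(20,0),(32,6),(32,12),(11,34)]; JAR=[(17.5,0),(17.5,48)]
def fit(p,mask,z0,prof,x0):
    m=mask.astype(np.uint8); cs,_=cv2.findContours(m,cv2.RETR_EXTERNAL,cv2.CHAIN_APPROX_NONE)
    c=cv2.convexHull(max(cs,key=cv2.contourArea)).astype(np.float32); M=cv2.moments(c); g=np.array([M['m10'],M['m01']])/M['m00']
    def f(q):
        h=hull(p,q[0],q[1],z0,prof); N=cv2.moments(h); return np.array([N['m10'],N['m01']])/N['m00']-g
    s=least_squares(f,x0[:2],diff_step=1e-2); A=cv2.contourArea(hull(p,*s.x,z0,prof))
    return s.x, M['m00']/A
if __name__=='__main__':
  for n in ['scene','side','wrist']:
    p=cam(n); print(n)
    for q,pr in [('dish_blue',DISH),('dish_green',DISH),('dish_red',DISH),('dish_yellow',DISH),('lid',LID),('jar_orange',JAR),('jar_purple',JAR),('jar_black',JAR)]:
        for d in vision.regions_of(p,q):
            if d['confidence']<.3: continue
            ys,xs=np.nonzero(d['pixels']); r=ray(p,xs.mean(),ys.mean(),20)
            x,a=fit(p,d['pixels'],0,pr,r); print(' ',q,round(d['confidence'],2),x.round(1),'area ratio',round(a,2))
  print('spot',ray(cam('scene'),429,290,10).round(1),ray(cam('side'),237,139,10).round(1))
E
python3 loc.py
python3 - <<'E'
from h import *
for n,(u,v) in [('scene',(429,290)),('side',(237,139))]:
    p=cam(n); c=p['pixels'][v-45:v+45,u-75:u+75]
    cv2.imwrite(f'pics/{n}_tray.png',cv2.cvtColor(cv2.resize(c,None,fx=5,fy=5,interpolation=cv2.INTER_CUBIC),cv2.COLOR_RGB2BGR))
E
```

```text
scene
  dish_blue 0.86 [550.4   8.3] area ratio 0.8
  dish_green 0.81 [ 664.2 -332.5] area ratio 1.46
  dish_green 0.8 [ 684.2 -118.9] area ratio 0.84
  dish_green 0.59 [ 637.7 -207.7] area ratio 0.35
  dish_red 0.57 [435.3 122.8] area ratio 0.95
  dish_yellow 0.74 [563.4 131.9] area ratio 0.51
  dish_yellow 0.59 [683.8   9.9] area ratio 0.89
  lid 0.74 [ 552.2 -115.5] area ratio 1.09
  jar_orange 0.52 [688.   14.8] area ratio 1.63
  jar_orange 0.47 [570.9 138.6] area ratio 0.72
  jar_purple 0.8 [681.2 135.6] area ratio 0.83
  jar_black 0.61 [ 438.3 -125.1] area ratio 0.65
side
  dish_blue 0.6 [550.2   4.7] area ratio 0.88
  dish_blue 0.4 [ 450.1 -338.9] area ratio 9.0
  dish_green 0.73 [ 669.2 -329.2] area ratio 1.51
  dish_green 0.56 [ 683.9 -121.2] area ratio 0.96
  dish_red 0.97 [433.1 120.8] area ratio 0.91
  dish_yellow 0.86 [682.2   5.9] area ratio 0.91
  lid 0.95 [ 550.3 -120.5] area ratio 0.92
  jar_orange 0.85 [567.8 132.3] area ratio 0.85
  jar_purple 0.61 [679.6 131.8] area ratio 0.81
  jar_black 0.66 [ 436.9 -128.1] area ratio 0.89
wrist
  dish_blue 0.73 [550.3   7.8] area ratio 0.97
  dish_green 0.97 [ 631.6 -217.9] area ratio 0.25
  dish_green 0.57 [ 683.2 -118.8] area ratio 0.96
  dish_red 0.67 [433.5 122.5] area ratio 0.97
  dish_yellow 0.57 [682.4   8. ] area ratio 0.98
  lid 0.81 [ 550.8 -117.5] area ratio 0.92
  jar_orange 0.92 [568.9 135.3] area ratio 0.91
  jar_purple 0.73 [678.5 133. ] area ratio 0.88
  jar_purple 0.39 [438.3 121.8] area ratio 1.93
  jar_black 0.97 [ 443.6 -119.5] area ratio 0.56
spot [544.8 371.8  10. ] [545.4 365.5  10. ]
```

```bash
python3 -m pendant '[[-13,-53,0,0],[-26,-106,0,0],[-40,-160,0,0],[-53,-213,0,0],[-66,-266,0,0],[-80,-310,0,0],[-80,-310,0,0],[-80,-310,0,0]]' && python3 - <<'E'
from h import *
p=cam('wrist'); save(p,'tray1'); print(env.state()['eef_pos'],p['M'].round(2).tolist())
E
```

```text
t: 4.2
eef_pos: [545.1, 309.6, 189.8]
tcp_rot: [3.141, -0.0, 0.0]
ft_force: [-0.4, 0.2, 0.4]
opening: 1.002
[545.3400071  309.15121732 189.79403534] [[1.0, 0.0, 0.0, 545.28], [0.0, -0.96, -0.29, 392.69], [0.0, 0.29, -0.96, 384.21], [0.0, 0.0, 0.0, 1.0]]
```

View pics/tray1.png

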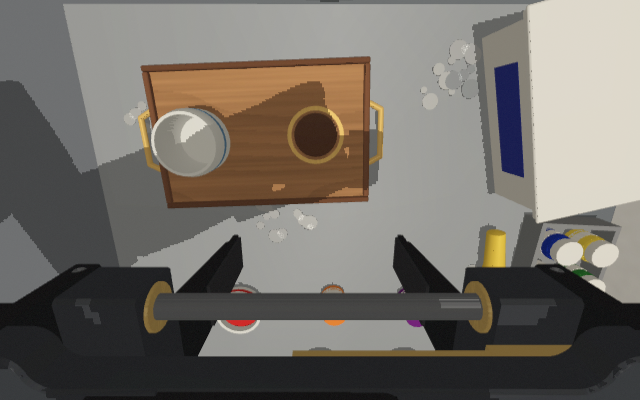

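The wrist view shows the recess at about (316,134), with the tray nearly aligned to world x and the pot on the −x side at (190,143). I'll measure the brass ring.

```bash
python3 - <<'E'
from h import *
p=cam('wrist'); im=p['pixels']; v=im[95:175,275:360].astype(int)
cv2.imwrite('pics/rec.png',cv2.cvtColor(cv2.resize(im[85:185,255:375],None,fx=6,fy=6,interpolation=cv2.INTER_NEAREST),cv2.COLOR_RGB2BGR))
m=(v.sum(2)<170).astype(np.uint8); cs,_=cv2.findContours(m,cv2.RETR_EXTERNAL,cv2.CHAIN_APPROX_NONE)
h=cv2.convexHull(max(cs,key=cv2.contourArea))+np.array([275,95]); e=cv2.fitEllipse(h); print(e,h.reshape(-1,2).min(0),h.reshape(-1,2).max(0))
for z in (7,12): print(z,ray(p,*e[0],z), ray(p,e[0][0]+e[1][0]/2,e[0][1],z)-ray(p,*e[0],z))
# eyeballed ring outer
print(ray(p,316,134,12))
E
```

```text
((314.9526062011719, 134.06236267089844), (42.16676712036133, 43.48915100097656), 177.23109436035156) [294 113] [336 156]
7 [542.55182273 368.28095876   7.        ] [ 2.60054320e+01 -1.87303709e-02  0.00000000e+00]
12 [542.59249978 368.59800468  12.        ] [ 2.56607255e+01 -1.84820966e-02  0.00000000e+00]
[543.86742101 368.6710857   12.        ]
```

View pics/rec.png

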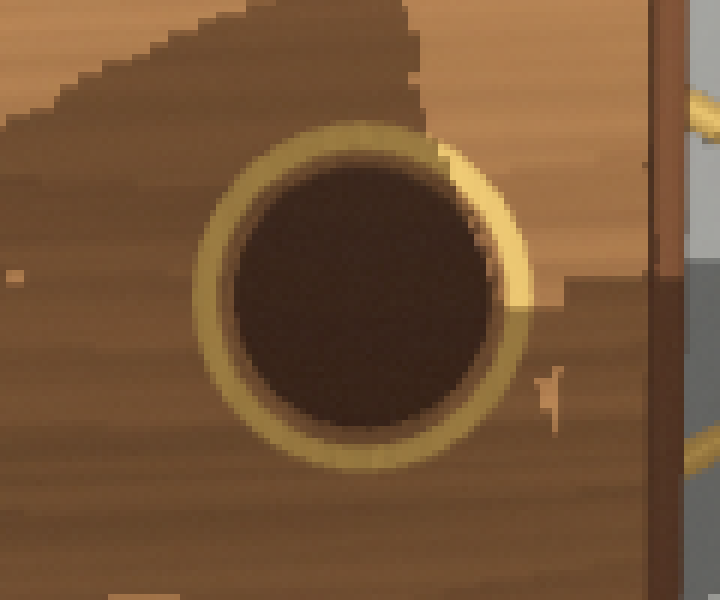

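```bash
python3 -m pendant '[[1,53,0,0],[2,106,0,0],[3,160,0,0],[4,213,0,0],[5,266,10,0],[5,302,40,0],[5,302,75,0],[5,302,80,0]]' && cat > l1.py <<'E'
from loc import *
import sys
# args: name query z0 profile near x y
name,q,z0,x,y=sys.argv[1],sys.argv[2],float(sys.argv[3]),float(sys.argv[4]),float(sys.argv[5])
pr={'lid':LID}.get(q,JAR if 'jar' in q else DISH)
p=cam('wrist'); save(p,name); e=env.state()['eef_pos']; print('tcp',e.round(1),env.state()['tcp_rot'].round(3))
for d in vision.regions_of(p,q):
    c,a=fit(p,d['pixels'],z0,pr,[x,y])
    if np.hypot(c[0]-x,c[1]-y)<40: print(q,round(d['confidence'],2),c.round(1),'ratio',round(a,2),'tool dx,dy:',round(c[0]-e[0],1),round(-(c[1]-e[1]),1))
E
python3 l1.py blue1 dish_blue 0 550 8
```

```text
t: 5.3
eef_pos: [549.1, 5.6, 108.4]
tcp_rot: [-3.141, 0.003, -0.004]
ft_force: [0.8, 0.6, 0.2]
opening: 1.001
tcp [549.6   6.1 109.1] [-3.142e+00  2.000e-03 -3.000e-03]
dish_blue 0.94 [550.1   7.8] ratio 0.98 tool dx,dy: 0.4 -1.7
```

View pics/blue1.png

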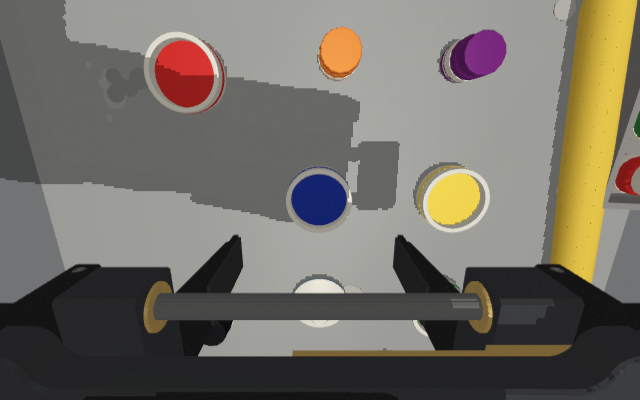

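The blue dish is centred under the tool at pixel (319,199).

```bash
python3 -m pendant '[[0.5,-1.5,30,0],[0.5,-1.5,60,0],[0.5,-1.5,85,0],[0.5,-1.5,97,0],[0.5,-1.5,99,0],[0.5,-1.5,99,0]]' && python3 -m pendant '[[0,0,0,0],[0,0,0,0],[0,0,0,0],[0,0,0,0],[0,0,0,0],[0,0,0,0]]' 1
```

```text
t: 6.15
eef_pos: [551.2, 8.0, 12.1]
tcp_rot: [3.141, -0.001, -0.002]
ft_force: [0.1, 0.4, 0.2]
opening: 0.998
t: 6.9
eef_pos: [551.2, 8.0, 12.1]
tcp_rot: [3.141, -0.001, -0.002]
ft_force: [0.2, 0.3, 0.1]
opening: 0.424
```

```bash
python3 - <<'E'
from h import *
for n in ['wrist','scene','side']:
    p=cam(n); save(p,n+'_g1'); print(env.state()['opening'])
    if n!='wrist':
        u=pix(p,[551,8,20]).astype(int); c=p['pixels'][max(u[1]-50,0):u[1]+50,u[0]-60:u[0]+60]
        cv2.imwrite(f'pics/{n}_g1c.png',cv2.cvtColor(cv2.resize(c,None,fx=5,fy=5),cv2.COLOR_RGB2BGR))
E
```

```text
0.3844433882372633
0.3411629722866169
0.2970235500425574
```

View pics/wrist_g1.png

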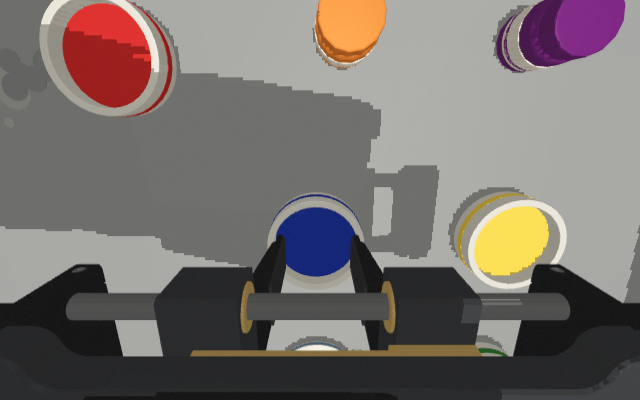

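View pics/side_g1c.png

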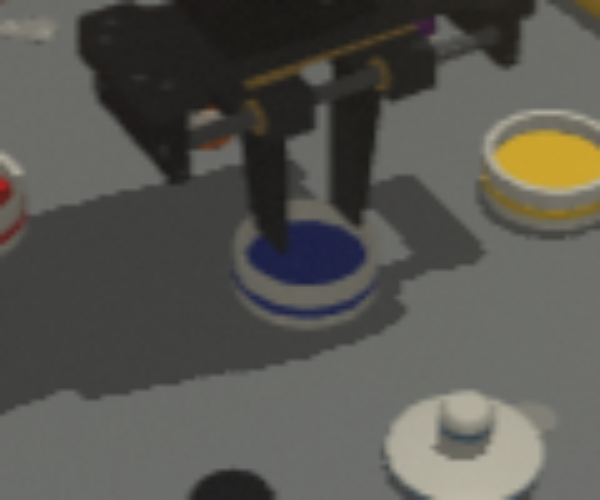

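```bash
python3 - <<'E'
from h import *
e=env.state(); T=e['eef_pos']; print(e['opening'],T,e['ft_force'])
for n in ['wrist','scene','side']:
    p=cam(n)
    print(n,pix(p,T),pix(p,[550,7.8,28]))
    u=(320,240) if n=='wrist' else pix(p,[551,8,20]).astype(int); c=p['pixels'][max(u[1]-40,0):u[1]+40,u[0]-60:u[0]+60]
    cv2.imwrite(f'pics/{n}_g2c.png',cv2.cvtColor(cv2.resize(c,None,fx=6,fy=6),cv2.COLOR_RGB2BGR))
E
```

```text
0.2970235500425574 [551.24298988   8.00634328  12.09973819] [ 0.40198319 -0.45430297  0.56258682]
wrist [317.12367821 236.9601786 ] [315.22515527 246.86161186]
scene [322.58326673 208.47658348] [323.01634773 204.09948568]
side [306.3599455  212.09272388] [305.94789922 206.81936306]
```

View pics/wrist_g2c.png

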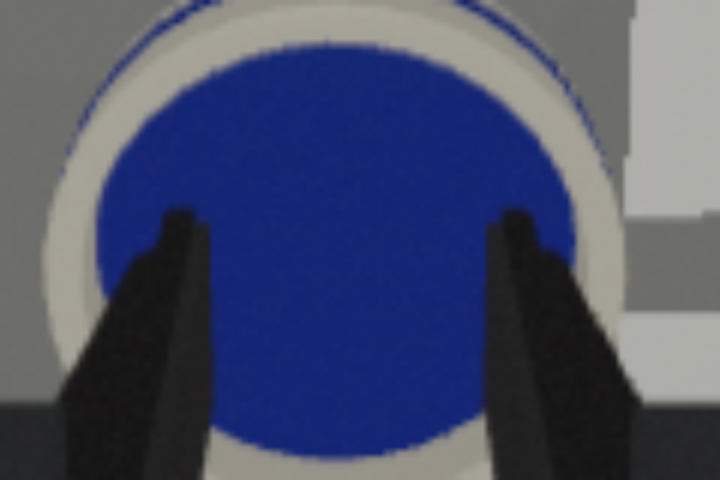

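View pics/scene_g2c.png

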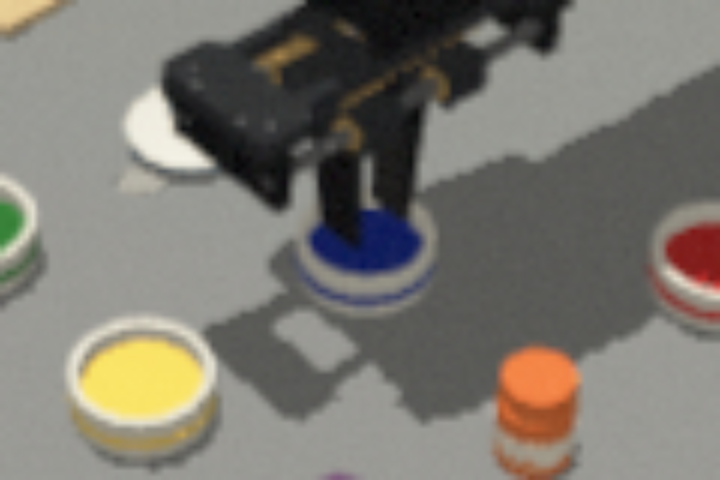

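View pics/side_g2c.png

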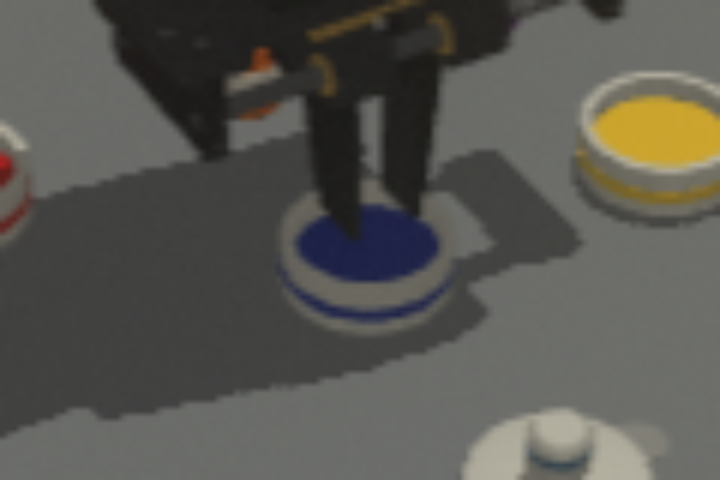

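```bash
python3 - <<'E'
from loc import *
T=env.state()['eef_pos']; print(T, env.state()['joints'])
p=cam('wrist')
for dz in (0,8,16,24):
    h=hull(p,550.2,7.8,-dz,[(32,28)]).reshape(-1,2); print(dz,h.min(0),h.max(0))
im=p['pixels'].copy()
cv2.imwrite('pics/w3.png',cv2.cvtColor(im,cv2.COLOR_RGB2BGR))
s=cam('side'); 
for z in (12,20,28,36): print(z,pix(s,[551,8,z]),pix(cam('scene'),[551,8,z]))
E
```

```text
[551.23785996   8.0005148   12.12022048] [-1.05225165e-01  6.31910329e-01  1.89886985e+00 -2.74432032e-04
  6.09740781e-01 -1.03289115e-01]
0 [266.61435 199.81421] [364.4512  289.56906]
8 [268.5204  196.40967] [362.66397 283.22528]
16 [270.28775 193.26431] [361.00674 277.3234 ]
24 [271.93103 190.34962] [359.46582 271.8188 ]
12 [306.2667137  212.16463948] [322.64546068 208.46125137]
20 [306.28050268 209.4062273 ] [322.72080594 206.39067771]
28 [306.2944255  206.62103961] [322.79684397 204.3010659 ]
36 [306.30848414 203.80868466] [322.87358437 202.19215215]
```

```bash
python3 -m pendant '[[-0.5,0,-10,0],[-1,0,-25,0],[-1,0,-40,0],[-1,0,-40,0],[-1,0,-40,0],[-1,0,-40,0],[-1,0,-40,0],[-1,0,-40,0]]' 0.6; python3 - <<'E'
from h import *
print(env.tcp_to_grasp, [a for a in dir(env) if a[0]!='_'])
e=env.state(); T=e['eef_pos']; print(e['opening'],T,e['ft_force'])
for n in ['wrist','scene','side']:
    p=cam(n); im=p['pixels'].copy(); print(n,pix(p,T))
    u=pix(p,T).round().astype(int); o=(u[0]-60,u[1]-45)
    c=cv2.resize(im[o[1]:o[1]+80,o[0]:o[0]+120],None,fx=6,fy=6)
    for k in (0,10,20,30):
      for y in (-10,0,10):
        q=(pix(p,T+[0,y,k])-o)*6; cv2.circle(c,tuple(int(v) for v in q),3,(255,0,255) if k==0 else (0,255,255),-1)
    cv2.imwrite(f'pics/{n}_g4.png',cv2.cvtColor(c,cv2.COLOR_RGB2BGR))
E
```

```text
t: 8.5
eef_pos: [550.1, 8.0, 51.9]
tcp_rot: [3.141, -0.001, -0.002]
ft_force: [0.4, 0.3, -0.5]
opening: 0.401
18.8 ['IKError', 'state', 'tcp_to_grasp']
0.4014172812821741 [550.10970029   8.01822216  51.88161869] [ 0.44349842  0.29237416 -0.54037881]
wrist [317.12343679 236.96011893]
scene [323.27472068 197.80545678]
side [305.97758425 198.26936769]
```

View pics/scene_g4.png

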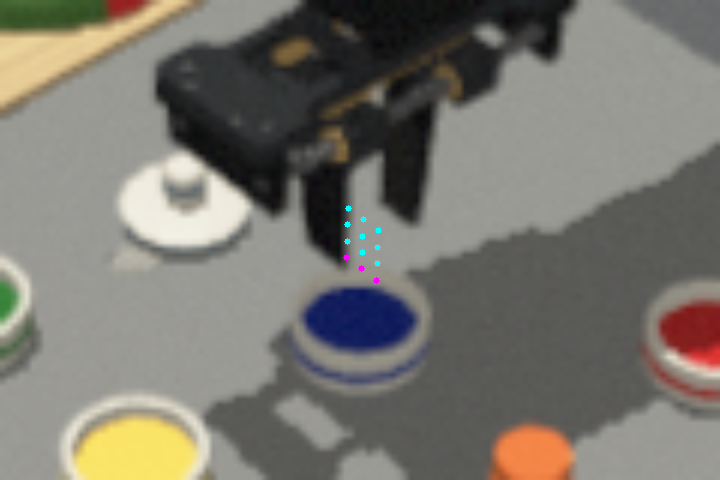

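View pics/side_g4.png

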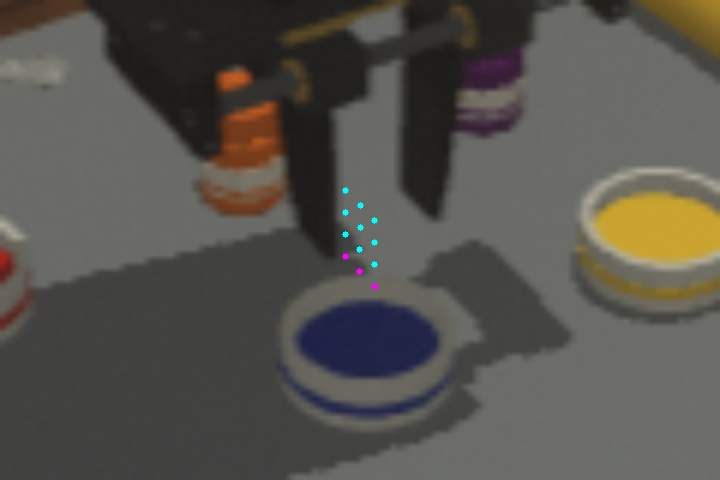

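View pics/wrist_g4.png

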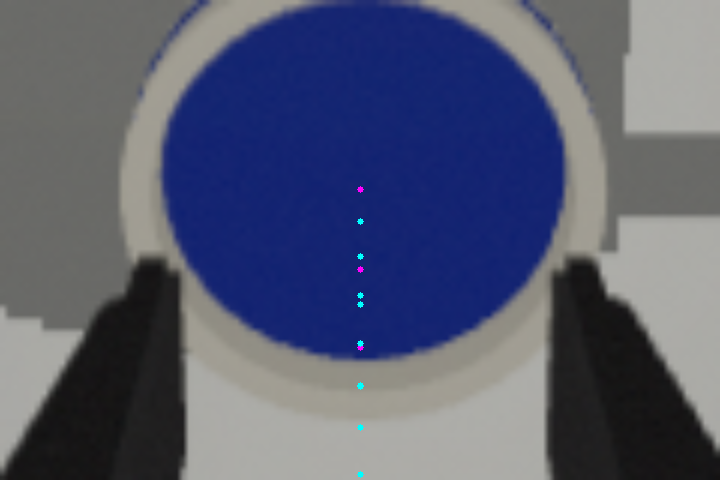

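The fingers closed above the dish. From scene and side, the fingertips sit about 15–20 mm above the reported TCP. I'll reopen and go lower in small steps, watching the force.

```bash
python3 -m pendant '[[0,0,0,0],[0,0,0,0],[0,0,0,0],[0,0,0,0],[0,0,0,0],[0,0,0,0],[0,0,0,0],[0,0,0,0]]' 0; python3 -m pendant '[[0,0,15,0],[0,0,30,0],[0,0,40,0],[0,0,46,0],[0,0,50,0],[0,0,50,0]]';  python3 -m pendant '[[0,0,3,0],[0,0,4,0],[0,0,4,0]]'; python3 - <<'E'
from h import *
T=env.state()['eef_pos']
for n in ['scene','side']:
    p=cam(n); u=pix(p,T+[0,0,15]).round().astype(int); o=(u[0]-60,u[1]-40)
    c=cv2.resize(p['pixels'][o[1]:o[1]+80,o[0]:o[0]+120],None,fx=6,fy=6); cv2.imwrite(f'pics/{n}_g5.png',cv2.cvtColor(c,cv2.COLOR_RGB2BGR))
E
```

```text
t: 9.65
eef_pos: [550.2, 8.0, 52.0]
tcp_rot: [3.141, -0.001, -0.002]
ft_force: [-0.3, 0.3, 0.2]
opening: 0.996
t: 10.4
eef_pos: [550.2, 8.0, 1.9]
tcp_rot: [3.141, -0.001, -0.002]
ft_force: [0.0, -0.1, -0.4]
opening: 0.997
t: 10.78
eef_pos: [550.2, 8.0, -2.1]
tcp_rot: [3.141, -0.001, -0.002]
ft_force: [0.0, -0.3, 0.5]
opening: 1.001
```

View pics/scene_g5.png

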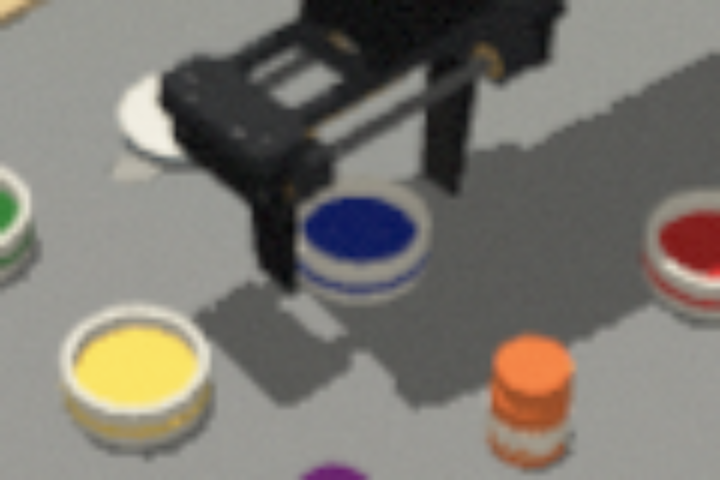

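View pics/side_g5.png

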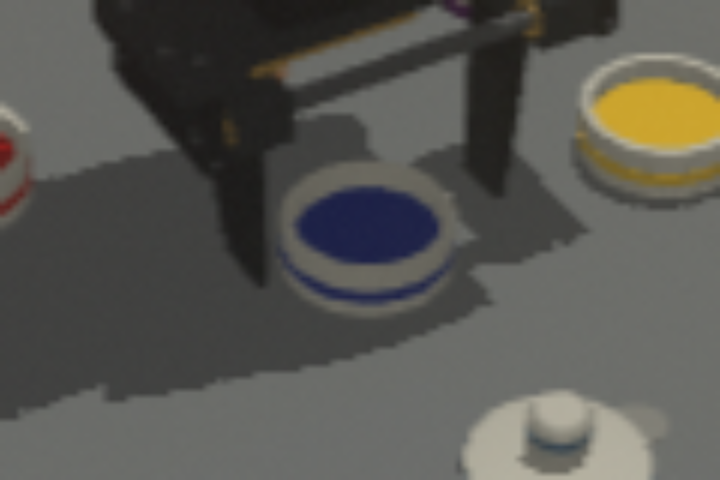

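The fingers now straddle the blue dish, with the tips about 14 mm above the table while the reported z is −2. I'll go 3 mm lower and close.

```bash
python3 -m pendant '[[0,0,2,0],[0,0,3,0],[0,0,3,0],[0,0,3,0],[0,0,3,0],[0,0,3,0],[0,0,3,0],[0,0,3,0]]' 1;  python3 - <<'E'
from h import *
T=env.state()['eef_pos']; p=cam('wrist'); save(p,'w6'); print(env.state()['opening'])
for n in ['side']:
    p=cam(n); u=pix(p,T+[0,0,15]).round().astype(int); o=(u[0]-60,u[1]-40)
    c=cv2.resize(p['pixels'][o[1]:o[1]+80,o[0]:o[0]+120],None,fx=6,fy=6); cv2.imwrite(f'pics/{n}_g6.png',cv2.cvtColor(c,cv2.COLOR_RGB2BGR))
print(env.state()['opening'],env.state()['ft_force'])
E
```

```text
t: 11.88
eef_pos: [550.3, 8.0, -5.0]
tcp_rot: [3.141, -0.001, -0.002]
ft_force: [-0.6, 0.6, -1.0]
opening: 0.668
0.6675176042083965
0.6708738896972448 [ 1.12687719 -0.72352384 -0.65412795]
```

View pics/side_g6.png

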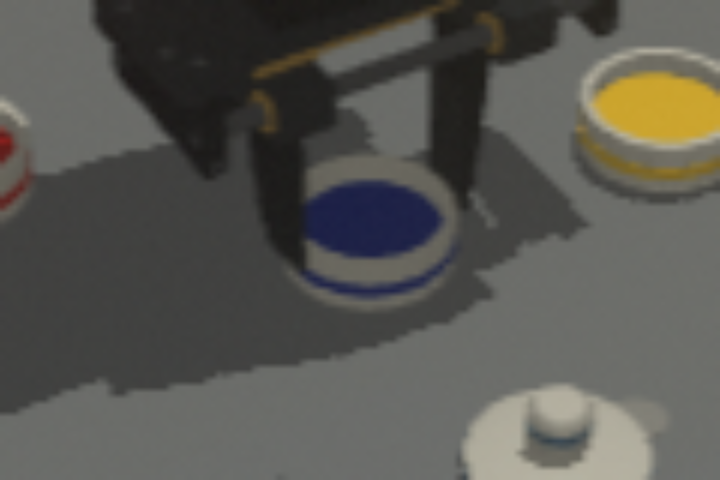

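View pics/w6.png

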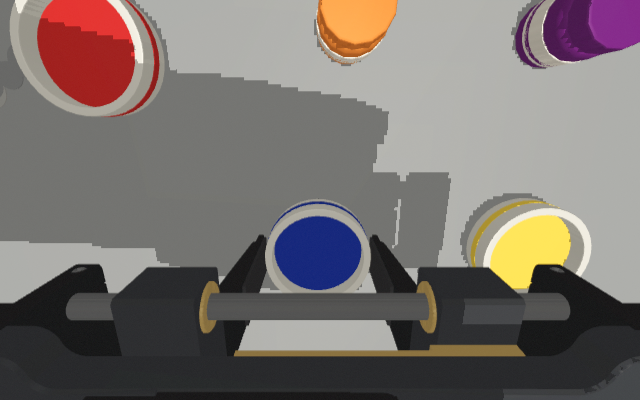

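The dish is gripped: an opening of 0.67 is 64 mm. Next: lift, carry to the recess, and descend to about 15 mm above the seat.

```bash
python3 -m pendant '[[0,0,-10,0],[0,0,-40,0],[0,-15,-70,0],[-1,-60,-75,0],[-3,-115,-75,0],[-4,-170,-75,0],[-5,-225,-75,0],[-6,-275,-75,0]]'; python3 -m pendant '[[-1,-40,0,0],[-1,-70,0,0],[-1,-85,0,0],[-1,-85,10,0],[-1,-85,10,0],[-1,-85,10,0]]'; python3 - <<'E'
from h import *
s=env.state(); print(s['eef_pos'],s['opening']); p=cam('wrist'); save(p,'w7'); p=cam('side'); save(p,'s7')
E
```

```text
t: 12.98
eef_pos: [544.4, 285.1, 70.7]
tcp_rot: [-3.142, -0.002, -0.001]
ft_force: [0.0, 0.5, -1.4]
opening: 0.672
t: 13.72
eef_pos: [543.8, 369.0, 60.7]
tcp_rot: [3.141, -0.001, -0.002]
ft_force: [-0.2, 0.6, -2.1]
opening: 0.672
[543.80965677 368.99134694  60.6774637 ] 0.6724629246574498
```

View pics/w7.png

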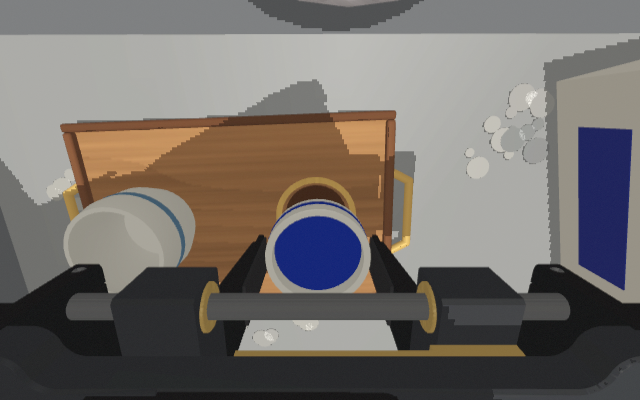

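View pics/s7.png

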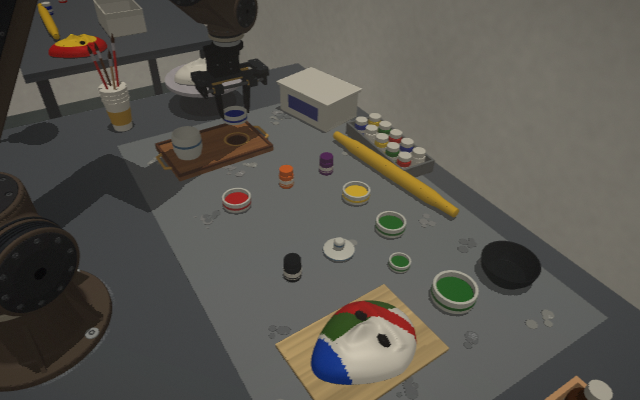

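The blue dish is held level over the tray, with the recess ring at (316,205) and the pot at left, clear.

```bash
python3 -m pendant '[[-0.5,0.5,15,0],[-0.5,0.5,30,0],[-0.5,0.5,40,0],[-0.5,0.5,46,0],[-0.5,0.5,50,0],[-0.5,0.5,52,0],[-0.5,0.5,52,0]]'; python3 -m pendant '[[0,0,1.5,0],[0,0,3,0],[0,0,4.5,0],[0,0,5.5,0],[0,0,5.5,0]]'; python3 - <<'E'
from h import *
s=env.state(); print(s['eef_pos'],s['opening'],s['ft_force']); p=cam('wrist'); save(p,'w8'); 
E
```

```text
t: 14.7
eef_pos: [543.5, 368.9, 9.1]
tcp_rot: [-3.141, -0.002, -0.002]
ft_force: [0.1, -0.6, -0.9]
opening: 0.672
t: 15.32
eef_pos: [543.5, 368.9, 3.5]
tcp_rot: [-3.142, -0.002, -0.002]
ft_force: [-0.2, -0.3, -0.6]
opening: 0.67
[543.51266204 368.89777706   3.45707813] 0.6698644596217863 [-0.22435408 -0.27587089 -0.62029443]
```

View pics/w8.png

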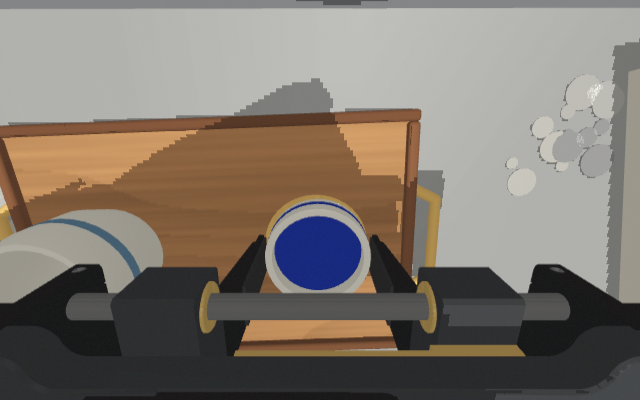

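```bash
python3 -m pendant '[[0,0.5,0.7,0],[0,0.5,1.4,0],[0,0.5,1.4,0],[0,0.5,1.4,0]]'; python3 - <<'E'
from h import *
s=env.state(); print(s['eef_pos'],s['opening'],s['ft_force'])
E
```

```text
t: 15.88
eef_pos: [543.6, 368.4, 2.1]
tcp_rot: [-3.141, -0.002, -0.002]
ft_force: [-0.6, -1.5, -1.5]
opening: 0.672
[543.5684057  368.38673977   2.14907297] 0.6720280385736381 [-0.61517653 -1.50030331 -1.47555041]
```

```bash
python3 -m pendant '[[0,0,0.5,0],[0,0,1,0],[0,0,1,0]]';python3 -m pendant '[[0,0,0.5,0],[0,0,1,0],[0,0,1,0]]'
```

```text
t: 16.25
eef_pos: [543.6, 368.5, 1.9]
tcp_rot: [-3.141, -0.002, -0.002]
ft_force: [-1.7, -2.3, 6.9]
opening: 0.672
t: 16.62
eef_pos: [543.6, 368.5, 1.9]
tcp_rot: [-3.141, -0.003, -0.002]
ft_force: [-3.1, -1.4, 10.4]
opening: 0.669
```

Contact came at z = 1.9, as predicted for the seated dish, so I'll release partway and lift.

```bash
python3 -m pendant '[[0,0,-0.5,0],[0,0,-0.5,0],[0,0,-0.5,0]]' 0.2; python3 -m pendant '[[0,0,-10,0],[0,0,-30,0],[0,0,-60,0],[0,20,-100,0],[0,60,-100,0],[0,60,-100,0],[0,60,-100,0]]'; python3 l1.py blue2 dish_blue 7 543 368
```

```text
t: 17.0
eef_pos: [543.6, 368.4, 2.1]
tcp_rot: [-3.141, -0.002, -0.002]
ft_force: [-0.4, -0.1, -1.1]
opening: 0.8
t: 17.88
eef_pos: [543.6, 308.9, 103.0]
tcp_rot: [-3.141, -0.003, -0.003]
ft_force: [0.1, 0.4, 0.0]
opening: 0.8
tcp [543.4 309.1 102.6] [-3.141e+00 -3.000e-03 -2.000e-03]
dish_blue 0.93 [543.8 367.9] ratio 0.97 tool dx,dy: 0.4 -58.8
```

View pics/blue2.png

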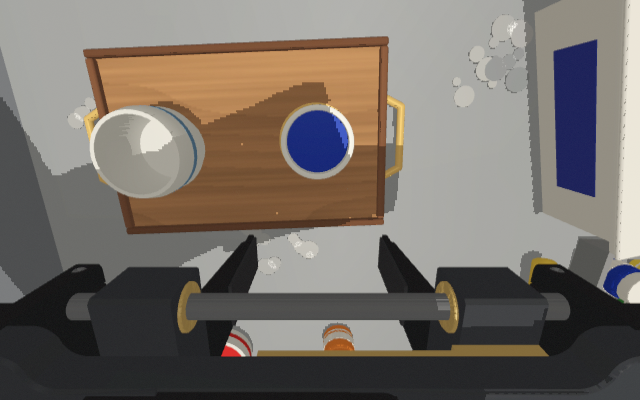

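Blue is seated at (543.8, 367.9). Next is the middle green dish.

```bash
python3 -m pendant '[[18,55,0,0],[36,110,0,0],[54,165,0,0],[72,220,0,0],[90,275,0,0],[108,330,0,0],[126,385,0,0],[140,428,0,0]]' 0;python3 -m pendant '[[0,0,0,0],[0,0,0,0]]'; python3 l1.py green1 dish_green 0 683 -119
```

```text
t: 18.98
eef_pos: [683.4, -120.5, 102.0]
tcp_rot: [-3.141, -0.002, -0.002]
ft_force: [0.6, 0.7, 0.3]
opening: 0.997
t: 19.23
eef_pos: [683.2, -119.5, 101.5]
tcp_rot: [-3.14, -0.001, -0.001]
ft_force: [-0.4, 0.1, 0.7]
opening: 1.001
tcp [ 683.2 -119.   101.8] [-3.14e+00 -2.00e-03 -0.00e+00]
dish_green 0.87 [ 683.2 -118.8] ratio 0.98 tool dx,dy: -0.1 -0.2
```

View pics/green1.png

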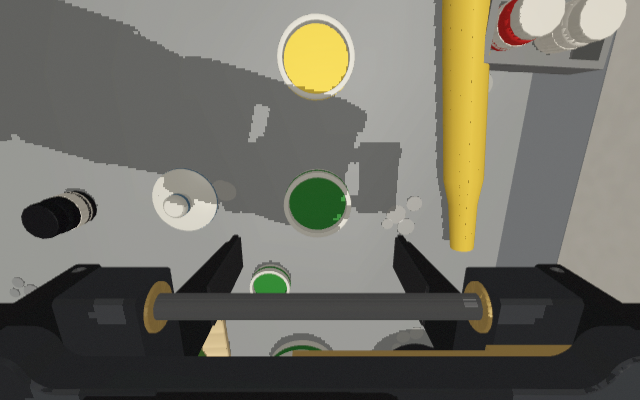

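The middle green dish is centred below at (317,203), the small one is at (270,287), and the finger paths are clear.

```bash
python3 -m pendant '[[0,0,30,0],[0,0,60,0],[0,0,85,0],[0,0,98,0],[0,0,104,0],[0,0,107,0],[0,0,107,0]]'; python3 -m pendant '[[0,0,0,0],[0,0,0,0],[0,0,0,0],[0,0,0,0],[0,0,0,0],[0,0,0,0]]' 1
```

```text
t: 20.2
eef_pos: [683.7, -118.8, -4.5]
tcp_rot: [-3.141, -0.003, 0.0]
ft_force: [-0.2, 0.7, -0.3]
opening: 1.0
t: 20.95
eef_pos: [683.7, -118.8, -4.4]
tcp_rot: [-3.141, -0.003, 0.0]
ft_force: [-0.5, -0.6, 1.8]
opening: 0.663
```

```bash
python3 -m pendant '[[0,0,-10,0],[0,0,-40,0],[-5,-15,-75,0],[-20,-65,-90,0],[-36,-120,-90,0],[-52,-176,-90,0],[-68,-232,-90,0],[-84,-288,-90,0]]'; python3 -m pendant '[[-17,-58,0,0],[-34,-116,0,0],[-50,-170,0,0],[-56,-198,0,0],[-56,-198,10,0],[-56,-198,20,0],[-56,-198,20,0],[-56,-198,20,0]]'; cat > st.py <<'E'
from h import *
import sys
p=cam('wrist'); save(p,sys.argv[1]); s=env.state(); print(s['eef_pos'].round(2),round(s['opening'],3),s['ft_force'].round(1))
E
python3 st.py w9
```

```text
t: 21.95
eef_pos: [598.9, 170.9, 86.3]
tcp_rot: [-3.141, -0.003, -0.0]
ft_force: [0.3, -0.6, -0.4]
opening: 0.665
t: 22.95
eef_pos: [543.5, 368.1, 66.4]
tcp_rot: [-3.141, -0.003, -0.001]
ft_force: [0.4, -0.5, -0.8]
opening: 0.663
[543.5  368.28  66.57] 0.66 [-0.5 -0.2  0.2]
```

View pics/w9.png

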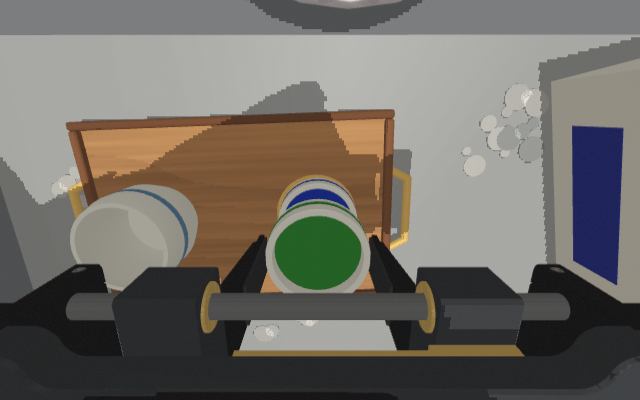

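Green is level in the hand and aligned above blue.

```bash
python3 -m pendant '[[0.2,0,12,0],[0.2,0,24,0],[0.2,0,31,0],[0.2,0,35,0],[0.2,0,36,0],[0.2,0,36,0]]'; python3 -m pendant '[[0,0,1.5,0],[0,0,3,0],[0,0,4.5,0],[0,0,5,0],[0,0,5,0]]'; python3 -m pendant '[[0,0,0.5,0],[0,0,1,0],[0,0,1,0]]'
```

```text
t: 23.75
eef_pos: [543.9, 368.4, 30.8]
tcp_rot: [-3.14, -0.004, -0.001]
ft_force: [0.4, 1.0, -0.8]
opening: 0.662
t: 24.38
eef_pos: [543.9, 368.4, 25.7]
tcp_rot: [-3.14, -0.004, -0.001]
ft_force: [1.0, 0.3, -1.6]
opening: 0.665
t: 24.75
eef_pos: [543.9, 368.4, 24.7]
tcp_rot: [-3.14, -0.004, -0.001]
ft_force: [0.4, 0.1, -1.4]
opening: 0.664
```

```bash
python3 -m pendant '[[0,0,0.4,0],[0,0,0.8,0],[0,0,0.8,0]]'
```

```text
t: 25.12
eef_pos: [544.0, 368.5, 24.6]
tcp_rot: [-3.14, -0.004, -0.001]
ft_force: [-1.7, -0.8, 6.7]
opening: 0.662
```

Green seats at the expected height. I'll release and head to the red dish at (433.5, 122.5).

```bash
python3 -m pendant '[[0,0,-0.2,0],[0,0,-0.2,0],[0,0,-0.2,0]]' 0.2; python3 -m pendant '[[0,0,-10,0],[0,0,-30,0],[0,0,-60,0],[0,20,-80,0],[0,60,-80,0],[0,60,-80,0],[0,60,-80,0]]'; python3 l1.py green2 dish_green 29 543 368
```

```text
t: 25.5
eef_pos: [544.0, 368.5, 24.7]
tcp_rot: [-3.14, -0.004, -0.001]
ft_force: [-0.5, -0.6, 0.7]
opening: 0.8
t: 26.38
eef_pos: [543.9, 307.9, 105.2]
tcp_rot: [-3.14, -0.005, -0.002]
ft_force: [-0.2, 0.9, 1.0]
opening: 0.805
tcp [543.7 308.3 104.9] [-3.14e+00 -4.00e-03 -1.00e-03]
dish_green 0.82 [544.2 368.1] ratio 0.97 tool dx,dy: 0.5 -59.8
```

View pics/green2.png

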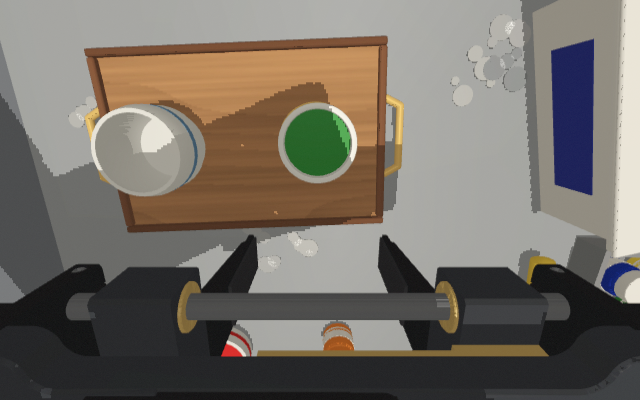

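Green is nested level at (317,142). On to red.

```bash
python3 -m pendant '[[-28,47,0,0],[-56,94,0,0],[-84,141,0,0],[-110,186,0,0],[-110,186,0,0],[-110,186,0,0]]' 0; python3 l1.py red1 dish_red 0 433 122
```

```text
t: 27.22
eef_pos: [434.3, 123.2, 104.2]
tcp_rot: [-3.14, -0.005, -0.001]
ft_force: [0.1, -0.9, 0.5]
opening: 1.001
tcp [434.3 123.5 104. ] [-3.14  -0.005 -0.   ]
dish_red 0.55 [433.  122.5] ratio 0.98 tool dx,dy: -1.3 1.0
```

View pics/red1.png

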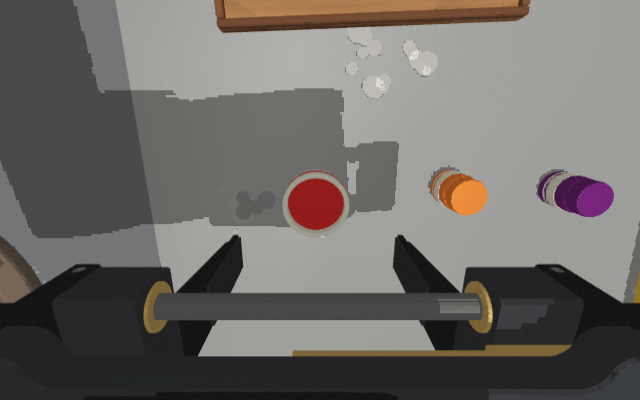

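Red is centred at (316,204), and the orange jar is well outside the fingers.

```bash
python3 -m pendant '[[-1,1,30,0],[-1,1,60,0],[-1,1,85,0],[-1,1,100,0],[-1,1,106,0],[-1,1,109,0],[-1,1,109,0]]'; python3 -m pendant '[[0,0,0,0],[0,0,0,0],[0,0,0,0],[0,0,0,0],[0,0,0,0],[0,0,0,0]]' 1
```

```text
t: 28.2
eef_pos: [434.0, 123.0, -4.8]
tcp_rot: [-3.14, -0.005, 0.001]
ft_force: [-0.8, 1.2, 0.2]
opening: 0.999
t: 28.95
eef_pos: [434.0, 123.0, -4.7]
tcp_rot: [-3.14, -0.005, 0.001]
ft_force: [-0.4, 0.5, 5.0]
opening: 0.669
```

```bash
python3 -m pendant '[[0,0,-10,0],[0,0,-40,0],[5,-10,-80,0],[27,-58,-95,0],[50,-110,-95,0],[73,-163,-95,0],[95,-213,-95,0],[110,-246,-95,0]]'; python3 -m pendant '[[0,0,0,0],[0,0,0,0]]'; python3 st.py w10
```

```text
t: 29.95
eef_pos: [543.6, 371.1, 91.6]
tcp_rot: [-3.14, -0.006, 0.002]
ft_force: [-0.5, 0.1, -0.7]
opening: 0.672
t: 30.2
eef_pos: [543.0, 370.5, 91.6]
tcp_rot: [-3.14, -0.005, 0.002]
ft_force: [0.7, -0.2, -1.7]
opening: 0.667
[543.09 370.2   91.74] 0.67 [-0.  -0.7 -1.3]
```

View pics/w10.png

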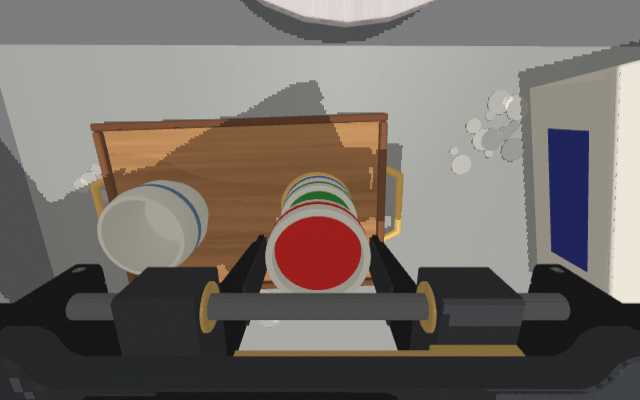

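```bash
python3 -m pendant '[[0.7,1,12,0],[1,1.4,24,0],[1,1.4,32,0],[1,1.4,37,0],[1,1.4,38,0],[1,1.4,38,0]]'; python3 -m pendant '[[0,0,0,0]]'
```

```text
t: 31.0
eef_pos: [544.3, 369.0, 53.9]
tcp_rot: [-3.14, -0.005, 0.002]
ft_force: [0.0, 0.8, -0.5]
opening: 0.67
t: 31.12
eef_pos: [544.5, 369.1, 54.2]
tcp_rot: [-3.14, -0.006, 0.002]
ft_force: [1.4, -1.1, -0.3]
opening: 0.668
```

```bash
python3 -m pendant '[[-0.3,0.4,1.5,0],[-0.3,0.4,3,0],[-0.3,0.4,4.5,0],[-0.3,0.4,6,0],[-0.3,0.4,7,0],[-0.3,0.4,7,0]]'; python3 -m pendant '[[0,0,0.5,0],[0,0,1,0],[0,0,1,0]]'
```

```text
t: 31.88
eef_pos: [544.2, 368.7, 47.1]
tcp_rot: [-3.14, -0.005, 0.002]
ft_force: [-0.1, -0.2, -1.6]
opening: 0.668
t: 32.25
eef_pos: [544.2, 368.7, 46.3]
tcp_rot: [-3.14, -0.006, 0.002]
ft_force: [-0.3, -0.4, 2.1]
opening: 0.669
```

```bash
python3 -m pendant '[[0,0,0.3,0],[0,0,0.4,0],[0,0,0.4,0]]'; python3 -m pendant '[[0,0,0,0],[0,0,0,0],[0,0,0,0]]' 0.2; python3 -m pendant '[[0,0,-10,0],[0,0,-30,0],[0,0,-60,0],[0,20,-70,0],[0,60,-70,0],[0,60,-70,0],[0,60,-70,0]]'; python3 l1.py red2 dish_red 51 543 368
```

```text
t: 32.62
eef_pos: [544.2, 368.7, 46.3]
tcp_rot: [-3.14, -0.006, 0.002]
ft_force: [-2.7, -0.8, 4.9]
opening: 0.666
t: 33.0
eef_pos: [544.2, 368.7, 46.1]
tcp_rot: [-3.14, -0.006, 0.002]
ft_force: [-0.1, -0.9, -0.6]
opening: 0.799
t: 33.88
eef_pos: [544.0, 308.0, 115.9]
tcp_rot: [-3.14, -0.006, 0.001]
ft_force: [1.4, -0.6, 0.4]
opening: 0.805
tcp [543.9 308.5 115.8] [-3.14e+00 -5.00e-03  1.00e-03]
dish_red 0.89 [544.3 368.1] ratio 0.97 tool dx,dy: 0.3 -59.6
```

View pics/red2.png

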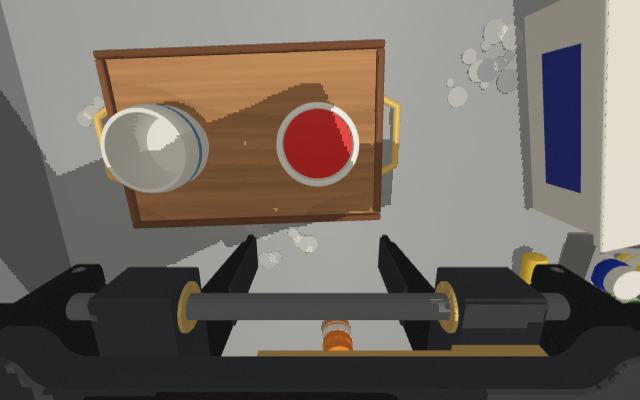

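Red is nested at (544.3, 368.1). Next, yellow at (682.4, 8): dx = 138, tool dy = +300.

```bash
python3 -m pendant '[[24,52,0,0],[48,104,0,0],[72,156,0,0],[96,208,0,0],[120,260,10,0],[138,300,12,0],[138,300,12,0],[138,300,12,0]]' 0; python3 -m pendant '[[0,0,0,0]]'; python3 l1.py yel1 dish_yellow 0 682 8
```

```text
t: 34.98
eef_pos: [682.2, 9.9, 103.6]
tcp_rot: [-3.14, -0.005, 0.002]
ft_force: [0.4, -0.2, 0.4]
opening: 1.001
t: 35.1
eef_pos: [681.9, 11.5, 103.7]
tcp_rot: [-3.139, -0.005, 0.004]
ft_force: [0.9, 0.1, 0.5]
opening: 1.0
tcp [681.8  11.5 103.7] [-3.139 -0.005  0.004]
dish_yellow 0.74 [682.    8.4] ratio 0.98 tool dx,dy: 0.2 3.1
```

View pics/yel1.png

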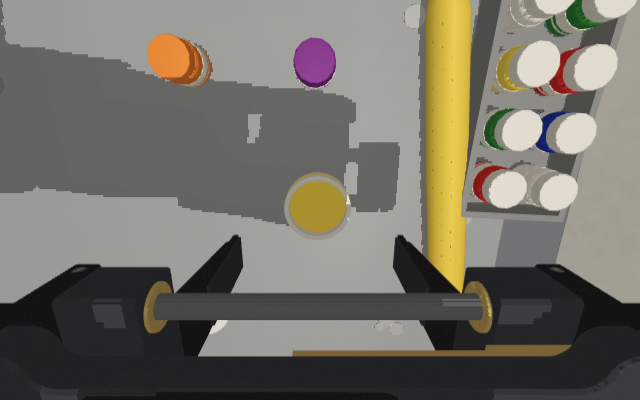

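Yellow is at (317,206), 3 mm off in y. The pencil's near edge at col 425 is clear of the fingers.

```bash
python3 -m pendant '[[0,3,30,0],[0,3,60,0],[0,3,85,0],[0,3,100,0],[0,3,106,0],[0,3,108.5,0],[0,3,108.5,0]]'; python3 -m pendant '[[0,0,0,0],[0,0,0,0],[0,0,0,0],[0,0,0,0],[0,0,0,0],[0,0,0,0]]' 1
```

```text
t: 36.08
eef_pos: [682.8, 8.6, -4.0]
tcp_rot: [-3.14, -0.006, 0.004]
ft_force: [0.2, -1.0, -0.4]
opening: 1.0
t: 36.83
eef_pos: [682.8, 8.6, -4.0]
tcp_rot: [-3.14, -0.006, 0.004]
ft_force: [-0.9, -0.3, 1.9]
opening: 0.653
```

```bash
python3 -m pendant '[[0,0,-10,0],[0,0,-40,0],[-3,-8,-80,0],[-18,-48,-110,0],[-37,-98,-115,0],[-56,-148,-115,0],[-76,-198,-115,0],[-96,-250,-115,0]]'; python3 -m pendant '[[-20,-52,0,0],[-38,-95,0,0],[-43,-105,0,0],[-43,-105,0,0],[-43,-105,0,0]]'; python3 st.py w11
```

```text
t: 37.83
eef_pos: [584.4, 259.4, 111.7]
tcp_rot: [-3.139, -0.006, 0.004]
ft_force: [0.2, 0.1, -1.0]
opening: 0.655
t: 38.45
eef_pos: [541.7, 363.1, 111.8]
tcp_rot: [-3.139, -0.007, 0.002]
ft_force: [0.6, 0.1, -0.9]
opening: 0.656
[541.78 362.99 111.75] 0.656 [-0.2 -0.8 -0.8]
```

View pics/w11.png

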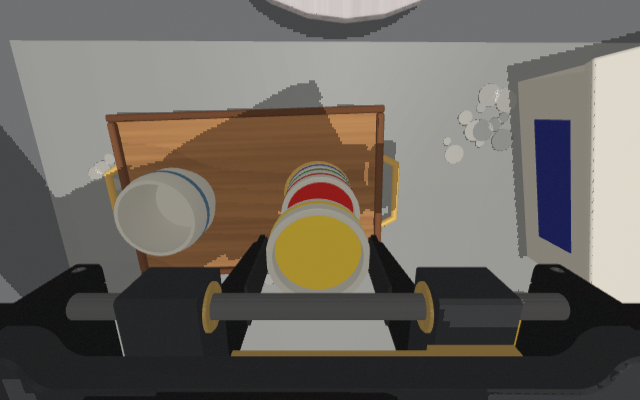

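```bash
python3 -m pendant '[[1.5,-3,8,0],[2.6,-5.4,18,0],[2.6,-5.4,28,0],[2.6,-5.4,33,0],[2.6,-5.4,34,0],[2.6,-5.4,34,0],[2.6,-5.4,34,0]]'; python3 -m pendant '[[0,0,0,0]]'
```

```text
t: 39.38
eef_pos: [544.7, 368.5, 78.1]
tcp_rot: [-3.139, -0.007, 0.002]
ft_force: [-0.4, -1.7, -1.1]
opening: 0.65
t: 39.5
eef_pos: [544.8, 368.6, 78.4]
tcp_rot: [-3.139, -0.007, 0.002]
ft_force: [0.0, -0.8, -0.9]
opening: 0.656
```

```bash
python3 -m pendant '[[-0.4,0.2,2,0],[-0.4,0.2,4,0],[-0.4,0.2,6,0],[-0.4,0.2,7.5,0],[-0.4,0.2,8.5,0],[-0.4,0.2,8.5,0]]'; python3 -m pendant '[[0,0,0.5,0],[0,0,1,0],[0,0,1,0]]'
```

```text
t: 40.25
eef_pos: [544.4, 368.4, 69.8]
tcp_rot: [-3.139, -0.007, 0.002]
ft_force: [0.5, 0.6, -1.3]
opening: 0.653
t: 40.62
eef_pos: [544.5, 368.5, 69.0]
tcp_rot: [-3.139, -0.007, 0.002]
ft_force: [0.0, -1.2, 2.4]
opening: 0.653
```

```bash
python3 -m pendant '[[0,0,0.3,0],[0,0,0.3,0]]'; python3 -m pendant '[[0,0,0,0],[0,0,0,0],[0,0,0,0]]' 0.2; python3 -m pendant '[[0,0,-10,0],[0,0,-30,0],[0,0,-60,0],[0,20,-65,0],[0,60,-65,0],[0,60,-65,0],[0,60,-65,0]]'; python3 l1.py yel2 dish_yellow 73 544 368
```

```text
t: 40.88
eef_pos: [544.5, 368.5, 69.0]
tcp_rot: [-3.139, -0.008, 0.002]
ft_force: [-1.1, 0.3, 3.1]
opening: 0.654
t: 41.25
eef_pos: [544.5, 368.5, 68.8]
tcp_rot: [-3.139, -0.007, 0.002]
ft_force: [-0.1, 0.8, -0.1]
opening: 0.799
t: 42.12
eef_pos: [544.2, 307.9, 133.4]
tcp_rot: [-3.139, -0.007, 0.001]
ft_force: [-0.2, 0.0, -0.0]
opening: 0.799
tcp [544.1 308.4 133.4] [-3.139e+00 -7.000e-03  2.000e-03]
dish_yellow 0.61 [544.6 368.1] ratio 0.95 tool dx,dy: 0.5 -59.7
```

View pics/yel2.png

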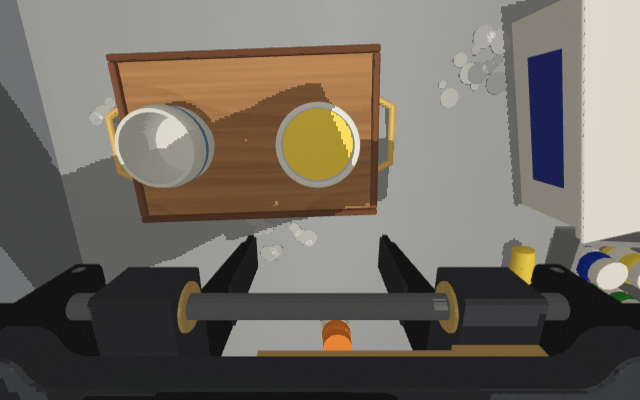

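Yellow is nested at (544.6, 368.1). Next is the lid: dx ≈ +7, tool dy ≈ +426.

```bash
python3 -m pendant '[[1,54,0,0],[2,108,0,0],[3,162,0,0],[4,216,0,0],[5,270,5,0],[6,324,10,0],[7,378,20,0],[7,426,30,0]]' 0.3;python3 -m pendant '[[0,0,0,0],[0,0,0,0]]'; python3 l1.py lid1 lid 0 551 -118
```

```text
t: 43.22
eef_pos: [552.6, -118.7, 101.9]
tcp_rot: [-3.139, -0.008, 0.003]
ft_force: [0.6, -0.1, -0.2]
opening: 0.699
t: 43.48
eef_pos: [552.7, -118.1, 101.7]
tcp_rot: [-3.139, -0.007, 0.003]
ft_force: [0.5, 0.0, -0.2]
opening: 0.702
tcp [ 552.8 -117.6  101.9] [-3.139 -0.007  0.004]
lid 0.56 [ 550.6 -118.3] ratio 0.97 tool dx,dy: -2.2 0.7
```

View pics/lid1.png

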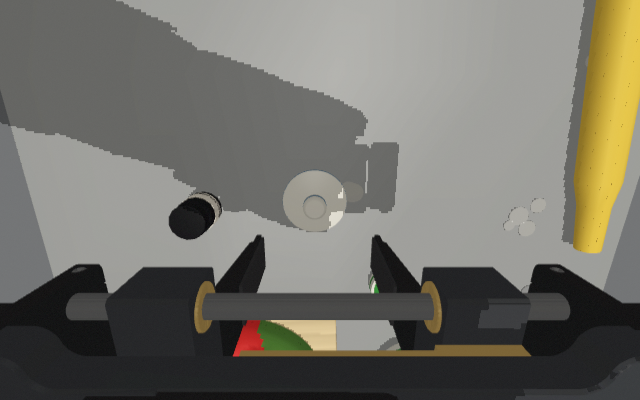

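The lid disc is at (315,200), with the knob at (315,207). Black jar is clear to the left.

```bash
python3 -m pendant '[[-2,0.7,30,0],[-2,0.7,60,0],[-2,0.7,80,0],[-2,0.7,92,0],[-2,0.7,98,0],[-2,0.7,101,0],[-2,0.7,101,0]]'; python3 -m pendant '[[0,0,0,0],[0,0,0,0],[0,0,0,0],[0,0,0,0],[0,0,0,0],[0,0,0,0],[0,0,0,0]]' 1; python3 st.py lid2;  python3 - <<'E'
from h import *
T=env.state()['eef_pos']
for n in ['side']:
    p=cam(n); u=pix(p,T+[0,0,15]).round().astype(int); o=(u[0]-60,u[1]-40)
    c=cv2.resize(p['pixels'][o[1]:o[1]+80,o[0]:o[0]+120],None,fx=6,fy=6); cv2.imwrite(f'pics/{n}_l.png',cv2.cvtColor(c,cv2.COLOR_RGB2BGR))
E
```

```text
t: 44.45
eef_pos: [551.8, -117.8, 1.4]
tcp_rot: [-3.139, -0.008, 0.005]
ft_force: [0.9, 0.1, 0.2]
opening: 0.701
t: 45.32
eef_pos: [551.8, -117.8, 1.3]
tcp_rot: [-3.139, -0.008, 0.005]
ft_force: [-0.1, -0.4, 1.4]
opening: 0.222
[ 551.76 -117.85    1.33] 0.217 [-0.1  0.4  0.6]
```

View pics/side_l.png

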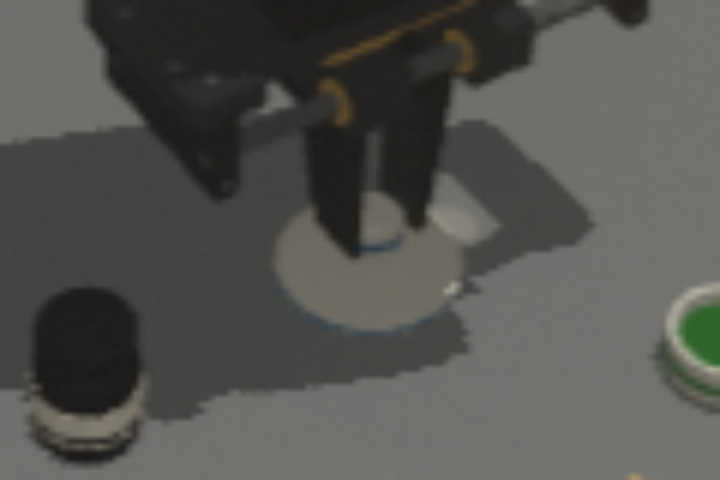

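View pics/lid2.png

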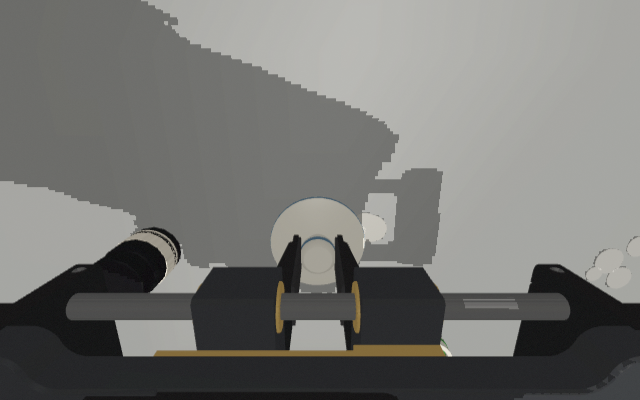

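The knob is gripped at 21 mm. I'll lift and carry it to the stack.

```bash
python3 -m pendant '[[0,0,-8,0],[0,0,-35,0],[0,-5,-75,0],[0,-25,-115,0],[-1,-75,-135,0],[-2,-130,-135,0],[-3,-185,-135,0],[-4,-240,-135,0]]'; python3 -m pendant '[[-1,-54,0,0],[-2,-108,0,0],[-3,-162,0,0],[-3,-210,0,0],[-3,-230,0,0],[-3,-235,0,0],[-3,-235,0,0],[-3,-235,0,0]]'; python3 st.py w12
```

```text
t: 46.42
eef_pos: [545.4, 123.5, 137.6]
tcp_rot: [-3.139, -0.009, 0.004]
ft_force: [0.9, -0.8, 0.3]
opening: 0.215
t: 47.42
eef_pos: [541.6, 357.3, 138.4]
tcp_rot: [-3.139, -0.009, 0.003]
ft_force: [-0.9, 0.2, -0.9]
opening: 0.219
[541.63 357.34 138.41] 0.219 [-0.8  0.2 -0.7]
```

View pics/w12.png

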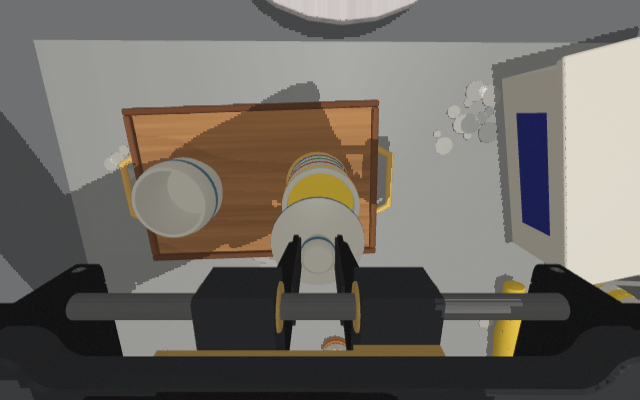

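Lid held level. I'll correct dx by +3 and y by −11.2, then descend to 8 mm above.

```bash
python3 -m pendant '[[1.5,-6,4,0],[3,-11.2,12,0],[3,-11.2,22,0],[3,-11.2,29,0],[3,-11.2,32,0],[3,-11.2,33,0],[3,-11.2,33,0]]'; python3 -m pendant '[[0,0,0,0]]'
```

```text
t: 48.35
eef_pos: [545.0, 368.6, 105.6]
tcp_rot: [-3.139, -0.009, 0.003]
ft_force: [-0.6, -0.7, -0.5]
opening: 0.221
t: 48.48
eef_pos: [545.1, 368.7, 105.9]
tcp_rot: [-3.139, -0.01, 0.003]
ft_force: [0.1, 0.3, -0.8]
opening: 0.222
```

```bash
python3 -m pendant '[[-0.5,0.1,2,0],[-0.5,0.1,4,0],[-0.5,0.1,6,0],[-0.5,0.1,7.5,0],[-0.5,0.1,8.5,0],[-0.5,0.1,8.5,0]]'; python3 -m pendant '[[0,0,0.5,0],[0,0,1,0],[0,0,1,0]]'; python3 st.py w13
```

```text
t: 49.22
eef_pos: [544.7, 368.6, 97.3]
tcp_rot: [-3.139, -0.01, 0.003]
ft_force: [0.2, -1.1, -0.5]
opening: 0.218
t: 49.6
eef_pos: [544.7, 368.6, 96.4]
tcp_rot: [-3.139, -0.01, 0.003]
ft_force: [0.4, 0.2, -0.2]
opening: 0.221
[544.72 368.63  96.4 ] 0.218 [ 0.4  0.6 -0.3]
```

View pics/w13.png

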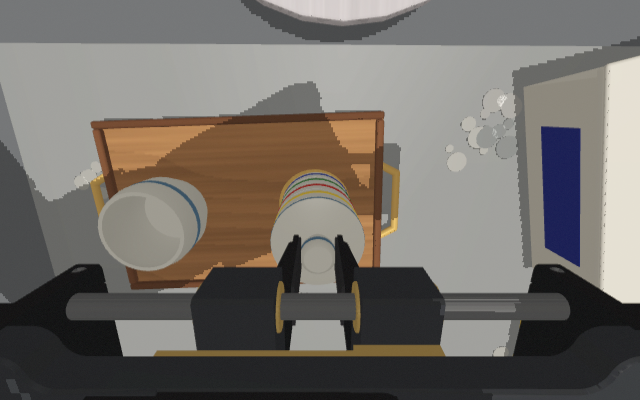

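```bash
python3 -m pendant '[[0,0,0.4,0],[0,0,0.7,0],[0,0,0.7,0]]'
```

```text
t: 50.02
eef_pos: [544.9, 368.7, 96.3]
tcp_rot: [-3.138, -0.01, 0.003]
ft_force: [-2.1, -1.7, 6.1]
opening: 0.221
```

Seated at 96.3, as predicted. I'll release, retreat and check.

```bash
python3 -m pendant '[[0,0,0,0],[0,0,0,0],[0,0,0,0],[0,0,0,0]]' 0.6; python3 -m pendant '[[0,0,-10,0],[0,0,-30,0],[0,0,-60,0],[0,30,-70,0],[0,80,-70,0],[0,80,-70,0],[0,80,-70,0]]'; python3 l1.py fin lid 95 544 368; python3 - <<'E'
from loc import *
for n in ['scene','side']:
    p=cam(n); u=pix(p,[544,368,60]).round().astype(int); o=(u[0]-60,max(u[1]-45,0))
    c=cv2.resize(p['pixels'][o[1]:o[1]+85,o[0]:o[0]+120],None,fx=6,fy=6); cv2.imwrite(f'pics/{n}_f.png',cv2.cvtColor(c,cv2.COLOR_RGB2BGR))
    for q,z,pr in [('lid',95,LID)]:
        for d in vision.regions_of(p,q):
            x,a=fit(p,d['pixels'],z,pr,[544,368]); print(n,q,x.round(1),round(a,2))
    for q in ['jar_orange','jar_purple','jar_black']:
        for d in vision.regions_of(p,q):
            if d['confidence']>.4: x,a=fit(p,d['pixels'],0,JAR,[560,60]); print(n,q,x.round(1),round(a,2))
E
```

```text
t: 50.52
eef_pos: [544.8, 368.7, 96.2]
tcp_rot: [-3.138, -0.01, 0.003]
ft_force: [-0.3, 0.4, 0.2]
opening: 0.399
t: 51.4
eef_pos: [544.7, 288.8, 166.6]
tcp_rot: [-3.138, -0.011, 0.002]
ft_force: [0.0, -0.7, 0.6]
opening: 0.403
tcp [544.5 289.2 166.3] [-3.138e+00 -1.100e-02  3.000e-03]
lid 0.94 [544.7 367.7] ratio 0.99 tool dx,dy: 0.1 -78.5
scene lid [546.8 368.3] 0.95
scene jar_orange [569.8 137.2] 0.87
scene jar_purple [681.6 136. ] 0.86
scene jar_black [ 439.7 -126.5] 0.74
side lid [543.7 363.6] 0.89
side jar_orange [567.5 131.5] 0.72
side jar_purple [680.4 132.1] 0.87
side jar_black [ 437.2 -129.1] 0.87
```

View pics/scene_f.png

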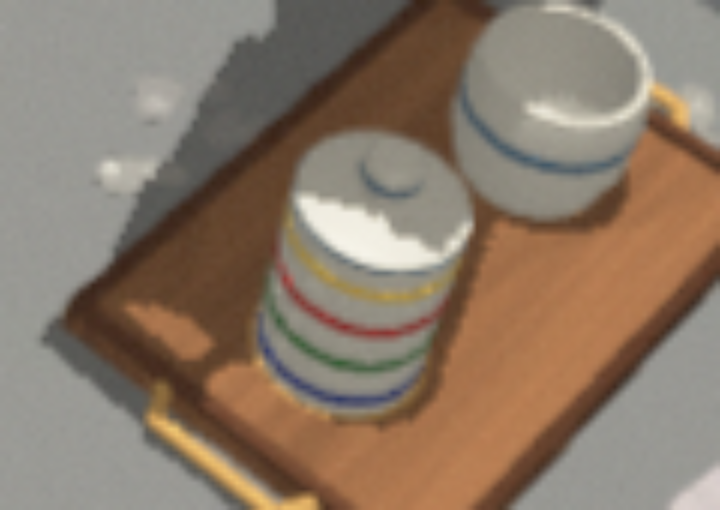

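View pics/side_f.png

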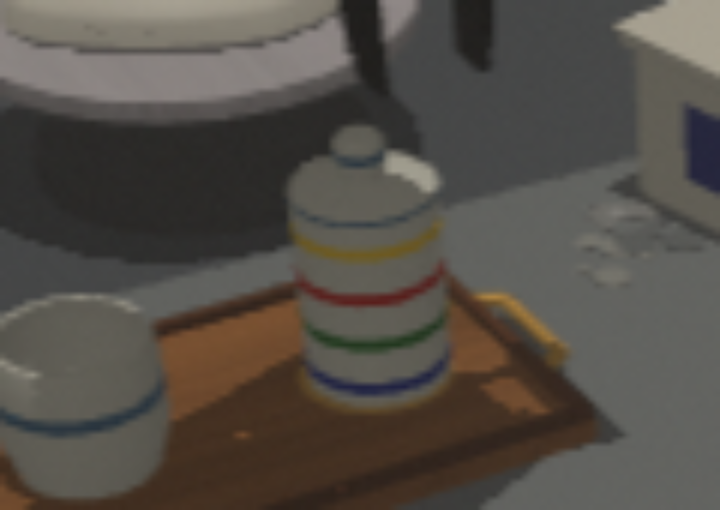

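View pics/fin.png

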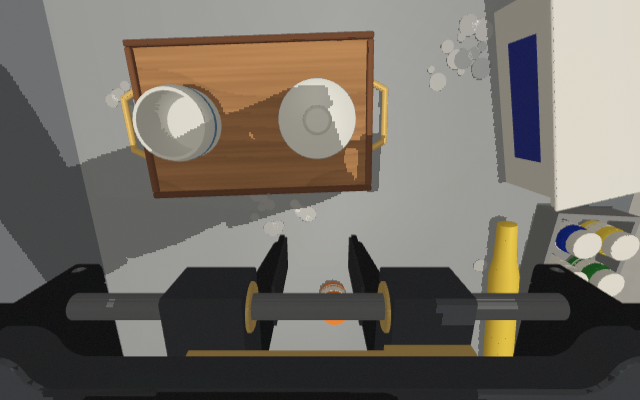

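All three views show the stack straight and level with even gaps: blue, green, red, yellow, lid. The arm is clear of it, so I'm handing in.

```bash
python3 -c "
from cell import job; print(job.job_done())"
```

```text
the job is handed in; nothing more can be done
None
```

The palette is packed in the tray recess: blue, green (the middle-sized one), red, yellow, then the lid. I placed each piece by itself from the bottom up and handed the job in at about 51.5 s of the 109 s; no verdict was reported.

**Last checks**
- **Seating:** contact for each piece came within about 0.5 mm of the height expected when nested (22 mm above the piece below).
- **Position:** the wrist camera put every piece within about 1 mm of the axis of the one below, and the stack about 1–2 mm from the recess centre.
- **Level:** all three pictures showed the stack straight with even gaps, and the gripper clear of it.
- **Jars:** they read within 2 mm of their starting positions in the same camera.

**What failed or disagreed**
- **First grasp:** the first grasp of the blue dish closed just above its rim without touching anything. In the pictures the fingertips sat about 15–20 mm above the reported TCP, not at it as described. I reopened and took all later grasps lower.
- **Side camera:** its lid estimate was about 4 mm off in y from the wrist camera's. It also read 2–3 mm lower in y for the dishes and jars at the start, so I trusted the wrist and scene values.

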